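Right the toppled jam jar and syrup bottle on the tasting tray

ROBOT

A 6-joint arm with a two-finger parallel gripper is mounted at the origin on a cart in front of the work surface, level with it; the furniture and walls round the work are solid. World frame = base frame: x ahead of the robot, y to its left, z up, the work surface at z = 0. Lengths are in mm, angles in rad, forces in N, time in s.
With the tool pointing down it reaches from about 300 to 775 mm from the base axis. Payload 14.6 kg.
Tool frame: the origin (TCP) lies midway between the tips of the shut fingers; the grasp point (between the pads) lies 19 mm behind it (manip.tcp_to_grasp is the distance from the TCP to the grasp point, in mm); z points along the fingers, x is the direction in which the jaws open and shut, and the axes are right-handed (so a half turn about z gives the same grasp; the last joint's range is limited). The gripper opens to 94 mm and grips with 3 to 60 N. Pads are 16 mm wide; open, the fingers measure 119 mm over their backs; the gripper's body (75 mm by 177 mm) begins 78 mm behind the grasp point.
Start: joints at [-1.388, 0.3, 1.521, -0, 1.321, -0.067], TCP at [135.959, -532.921, 205.446] pointing down, gripper open.
Joint ranges: [-3.03, 3.03], [-0.79, 2.21], [0.23, 2.52], [-1.04, 4.18], [0, 3.07], [-2.55, 2.55]. Speed limits (rad/s): [2.22, 2.22, 2.57, 3.14, 3.14, 3.14].

INTERFACE

Orientations are given as [roll, pitch, yaw] about the fixed x, y, z axes, in that order (R = Rz(yaw) Ry(pitch) Rx(roll)).
In Python, from cell import manip gives the robot as it stands.
- The arm moves only by the tool arm_command, never from a script. Its argument "steps" is a list of rows, each a list of 3 entries, a list of its own where there are three numbers: the opening, from 0 (shut) to 1 (fully open), then the shift along the tool's x, y, z in cm, then the turn about the tool's z in rad. A call has 1 to 5 rows; each row shifts and turns the commanded pose from where the row before left it, along the tool's axes as they then stand; what a row does not reach is not made up. A row lasts 1/12 s, in which the tool goes at most 41.7 mm and 7.16 degrees, less where a joint would pass 70% of its speed; a pose out of reach is approached as far as the arm can. A call with a gripper value outside its range is refused whole. The fingers move at their own pace and stop on an object; "force" is the grip in N (left out, the last holds). Time passes only in rows, so rows that do not move let the fingers close. It gives the time, the measured TCP pose, the force and the opening at its end, in the units of the state.
- manip.read_state(): the state, without advancing time (a new reading comes with each control period).
- manip.camera(name): name is "side" or "top" or "wrist"; returns (picture, depth): 384x512x3 uint8, red, green, blue; 384x512 float32, mm along the optical axis (not along the pixel's ray), 0 where there is no reading.
- manip.calibration(name): a dict with "fx", "fy", "cx", "cy" (pixels), "R" (3x3) and "t" (3): a world point X has camera coordinates R X + t; the wrist camera has in their place "tool_from_camera" (4x4, takes a point from camera to tool coordinates, whose origin is the TCP and whose axes are the tool frame's). Camera axes: x right, y down, z forward; pixel columns grow to the right and rows downward; lengths in mm; the calibration is good to about 2 mm. A picture is of the moment at which its call begins: read the wrist's pose just before it. calibration takes no time and is no camera call.
- manip.sign_off(): hands the job in, once; it reports no verdict.
The state is a dict: "clock": time; "joints": joint angles; "qd": joint speeds; "effort": joint torques, N m; "eef_pos": TCP position; "eef_rot": TCP orientation; "wrist_force": force on the tool from outside, world axes, zero at the start; "moment": the same for the moment, N m; "finger_gap": finger opening in mm.
Only numpy, scipy, OpenCV 4.12 (cv2) and the standard library are available. Lean on these libraries where they do the work, as an engineer would, in place of code of your own. Each camera call takes 0.05 s, during which the arm holds its last target.

TASK

The tasting display has been knocked over: stand the fallen jam jar upright on the floor of the tray's middle bay, beside the jar that is still standing, and the fallen syrup bottle upright in the empty end bay. They are glass: grip them lightly (no more than about 35 N a finger) and set them down softly, without dropping them. Leave the standing jar and everything else on the counter where they are.

Things in the scene. Friction and masses are not known exactly. Their poses are not given: they have to be found in the camera images.
- fallen_jar: The fallen jam jar: glass with a screw lid, round, 60 mm diameter (lid 58 mm), 85 mm tall, about 0.35 kg, centre of mass about 42 mm from its base. It lies on its side. Origin: centre of its base; +z points along its axis from base to lid.
- fallen_bottle: The fallen syrup bottle: amber glass with a dark screw cap; its body is square, 56 by 56 mm with rounded edges, up to 100 mm from the base, then a round shoulder and a narrow neck (cap 31 mm diameter); 165 mm tall, about 0.32 kg, centre of mass about 63 mm from its base. It lies flat on one of its sides. Origin: centre of its base; +z points along its axis from base to cap, x and y are square to its sides.
- jar_tray: Low wooden tray that does not move: 106 mm (x) by 298 mm (y), floor 8 mm thick, rim 16 mm high, with two 6 mm dividers, 14 mm high, that make three bays in a row along its y axis, each about 90 mm square inside, 96 mm apart. Taller equipment, up to 235 mm high, stands about 0.1 m and more behind it. Origin: centre of its underside; z up.
- bay_middle (a point): Centre of the floor of the tray's middle bay, at the floor's surface (8 mm above the counter); axes as the tray's.
- bay_right (a point): Centre of the floor of the tray's empty end bay (at the tray's -y end); axes as the tray's.
- standing_jar: A jam jar like the fallen one (60 mm diameter, 85 mm tall, loose), standing upright in the other end bay (the tray's +y end). Origin: centre of its base; z up.
- tape_dispenser: Bystander: dark desk tape dispenser, 202 mm (its x) by 67 mm (its y) by 112 mm high, between the fallen things. Origin: centre of its underside.
- service_bell: Bystander: round counter bell, 83 mm diameter, 62 mm high. Origin: centre of its underside.
- price_stand_a: Bystander: small black bent price stand, 47 mm (x) by 88 mm (y) by 58 mm high. Origin: centre of its underside.
- calculator: Bystander: calculator lying flat, 138 by 92 by 20 mm. Origin: centre of its underside.

How it is judged (in metres and radians):
At the end, for the whole second after the job is handed in: Fallen jar in the middle bay, fallen bottle in the empty end bay: each upright within 6 degrees, flat on the floor (4 mm), within 30 mm of the bay's centre, at rest, released; standing jar upright and within 20 mm, bystanders within 25 mm of where they were (horizontal distance between fallen_jar and bay_middle below 0.03 m and angle between each of fallen_jar, fallen_bottle, standing_jar's own z axis and vertical below 0.1 rad and z of fallen_jar in the frame of bay_middle between -0.004 and 0.004 m and linear speed of each of fallen_jar, fallen_bottle below 0.03 m/s and angular speed of each of fallen_jar, fallen_bottle below 0.3 rad/s and contact force between the fingers and fallen_jar below 0.1 N and horizontal distance between fallen_bottle and bay_right below 0.03 m and z of fallen_bottle in the frame of bay_right between -0.004 and 0.004 m and contact force between the fingers and fallen_bottle below 0.1 N and distance of standing_jar from where it was at the start of the episode below 0.02 m and distance of each of tape_dispenser, service_bell, price_stand_a, calculator from where it was at the start of the episode below 0.025 m); the robot touches nothing.
It fails at once if the fingers press on the fallen jar or bottle with more than 100 N in all (about 50 N a finger) (contact force between the fingers and fallen_jar above 100 N or contact force between the fingers and fallen_bottle above 100 N).
It fails at once if the fallen jar or bottle is pressed on to the tray with more than 70 N, is dropped (still moving at over 0.3 m/s when its base is within 12 mm of the bay floor), or falls off the counter (contact force between any of fallen_jar, fallen_bottle and jar_tray above 70 N or height (world z) of any of fallen_jar, fallen_bottle below -0.05 m or (horizontal distance between fallen_jar and bay_middle below 0.06 m and z of fallen_jar in the frame of bay_middle below 0.012 m and linear speed of fallen_jar above 0.3 m/s) or (horizontal distance between fallen_bottle and bay_right below 0.06 m and z of fallen_bottle in the frame of bay_right below 0.012 m and linear speed of fallen_bottle above 0.3 m/s)).
It fails at once if the fallen jar and bottle are knocked against the standing jar with more than 15 N (contact force between standing_jar and fallen_jar above 15 N or contact force between standing_jar and fallen_bottle above 15 N).
It fails at once if the standing jar is tipped or shoved 20 mm (angle between standing_jar's own z axis and vertical above 0.25 rad or distance of standing_jar from where it was at the start of the episode above 0.02 m).
It fails at once if a bystander on the counter is shoved 25 mm or more, or knocked over (distance of any of tape_dispenser, service_bell, price_stand_a, calculator from where it was at the start of the episode above 0.025 m or angle between any of tape_dispenser, service_bell, price_stand_a, calculator's own z axis and vertical above 0.4 rad).
It also fails if it takes over 64 s, if anything falls off the work surface, if the arm or the gripper's body presses on something with over 40 N, if the wrist force passes 120 N, or if a joint passes its speed limit or range.

## Working session

There is one attempt and no reset: what is moved stays moved. The work goes in short steps, Python scripts to look and compute and a tool call to move; the robot and the scene stay as the last step left them, time stands still between calls to the robot, and variables do not carry over. Pictures are saved under pics/ and viewed, and the job is handed in when it is done.

Besides the shell and the picture viewer there is one more tool, called after "Emit:" as name(argument=value, ...), one argument or row to a line, values as JSON. arm_command: Moves the arm, as the interface text tells. Its arguments: {"type":"object","properties":{"steps":{"type":"array","items":{"type":"array"}},"force":{"type":"number"}},"required":["steps"]}

```bash
ls; mkdir -p pics
python3 - <<'E'
from cell import manip
import cv2,numpy as np
print(manip.read_state())
for n in ["side","top","wrist"]:
    p,d=manip.camera(n); cv2.imwrite(f"pics/{n}0.png",p[:,:,::-1]); np.save(f"pics/{n}0.npy",d); print(n,manip.calibration(n))
E
```

```text
pics
{'clock': 0.0, 'joints': array([-1.38758910e+00,  3.00488511e-01,  1.52162732e+00,  9.09005810e-06,
        1.32071161e+00, -6.66003505e-02]), 'qd': array([ 6.90127827e-05, -6.65695495e-04,  7.17449474e-04, -1.70823979e-03,
       -1.45612579e-04, -1.30949645e-03]), 'effort': array([ 3.90468820e-03, -5.31803226e+01, -3.52733839e+01,  7.09769432e-02,
        2.43294309e-02, -9.81603193e-05]), 'eef_pos': array([ 135.91672004, -532.64646928,  204.85723002]), 'eef_rot': array([-3.14150169e+00,  1.23145878e-03, -1.32099095e+00]), 'wrist_force': array([-0.61176786,  0.5220051 , -0.15811733]), 'moment': array([ 0.00061757, -0.02789056, -0.03149607]), 'finger_gap': 94.0010448055457}
side {'fx': 404.55794173480115, 'fy': 404.55794173480115, 'cx': 254.15319435654666, 'cy': 191.01915673638598, 'R': array([[-9.81413148e-01, -1.91904659e-01,  9.14280833e-04],
       [-1.02817189e-01,  5.21779264e-01, -8.46861869e-01],
       [ 1.62039685e-01, -8.31215376e-01, -5.31812127e-01]]), 't': array([ 524.23181088,  141.00677023, 1081.81824678])}
top {'fx': 469.49178681285787, 'fy': 469.49178681285787, 'cx': 259.16802430933734, 'cy': 185.93561145495642, 'R': array([[-0.02096773, -0.99977604,  0.00286759],
       [-0.98812005,  0.02028633, -0.15233922],
       [ 0.15224693, -0.00602773, -0.98832411]]), 't': array([ -57.19692069,  551.68714196, 1505.79799262])}
wrist {'fx': 344.3902369414832, 'fy': 344.3902369414832, 'cx': 255.43776906847896, 'cy': 196.36823948428668, 'tool_from_camera': array([[ 9.99999998e-01, -4.62272257e-05, -4.77550324e-05,
         4.43799670e-01],
       [ 5.59068756e-05,  9.73603543e-01,  2.28245783e-01,
        -6.49761701e+01],
       [ 3.59432994e-05, -2.28245785e-01,  9.73603544e-01,
        -1.79621872e+02],
       [ 0.00000000e+00,  0.00000000e+00,  0.00000000e+00,
         1.00000000e+00]])}
```

View pics/top0.png

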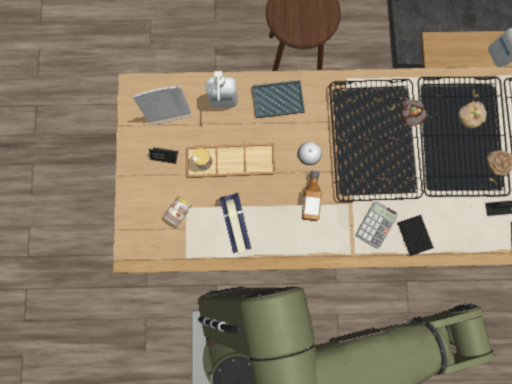

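View pics/side0.png

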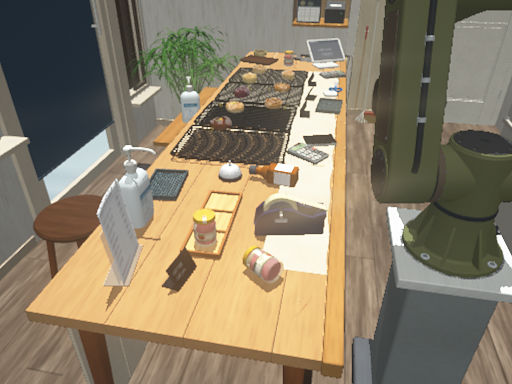

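View pics/wrist0.png

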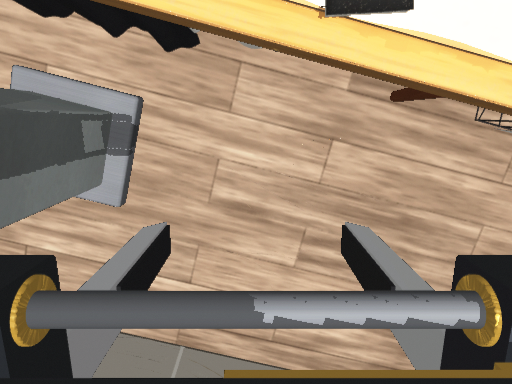

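```bash
cat > h.py <<'E'
import numpy as np,cv2
from cell import manip
def cloud(name,d,T=None):
    c=manip.calibration(name); v,u=np.mgrid[:d.shape[0],:d.shape[1]]
    P=np.stack([(u-c['cx'])/c['fx']*d,(v-c['cy'])/c['fy']*d,d],-1)
    if name!='wrist': W=(P-c['t'])@c['R']
    else:
        M=c['tool_from_camera']; P=P@M[:3,:3].T+M[:3,3]
        W=P@T[:3,:3].T+T[:3,3]
    W[d==0]=np.nan
    return W
def tool():
    from scipy.spatial.transform import Rotation as R
    s=manip.read_state(); T=np.eye(4); T[:3,:3]=R.from_euler('xyz',s['eef_rot']).as_matrix(); T[:3,3]=s['eef_pos']; return T,s
E
python3 - <<'E'
from h import *
d=np.load('pics/top0.npy'); W=cloud('top',d); im=cv2.imread('pics/top0.png')
for n,(u,v) in dict(jar=(177,211),bot=(313,205),neck=(314,182),bell=(310,153),midbay=(231,161),right=(259,160),disp=(235,222),sj=(202,157),calc=(377,224)).items(): print(n,W[v,u].round(0))
np.save('pics/W.npy',W)
a=cv2.resize(im[130:260,140:260],None,fx=5,fy=5,interpolation=cv2.INTER_CUBIC)
b=cv2.resize(im[130:250,270:350],None,fx=5,fy=5,interpolation=cv2.INTER_CUBIC)
cv2.imwrite('pics/a.png',a[:600]);cv2.imwrite('pics/b.png',b)
for n,(u0,u1,v0,v1) in dict(jar=(155,200,190,235),bot=(295,330,165,228)).items():
    w=W[v0:v1,u0:u1].reshape(-1,3); 
    w=w[w[:,2]>10]; c=w[:,:2].mean(0); e=np.linalg.eigh(np.cov(w[:,:2].T)); ax=e[1][:,1]
    p=(w[:,:2]-c)@ax; q=(w[:,:2]-c)@e[1][:,0]
    print(n,len(w),c,ax,np.percentile(p,[1,99]),np.percentile(q,[1,99]),np.percentile(w[:,2],[5,50,99]))
t=W[140:182,180:280].reshape(-1,3); m=(t[:,2]>10)&(t[:,2]<25); t=t[m]
print(cv2.minAreaRect(t[:,:2].astype(np.float32)), np.percentile(t,[1,99],axis=0))
E
```

```text
jar [472. 199.  55.]
bot [ 482. -242.   57.]
neck [ 559. -250.   46.]
bell [ 657. -240.   47.]
midbay [643.  25.   8.]
right [644. -70.  11.]
disp [428.  10. 102.]
sj [641. 114.  89.]
calc [ 419. -456.   19.]
jar 476 [473.2660666  198.36018393] [-0.80913356  0.58762477] [-42.71586018  40.77797306] [-30.79751621  26.2619206 ] [35.50868137 54.2303294  64.91937008]
bot 753 [ 504.68180074 -240.90498646] [-0.98976816  0.14268494] [-94.62239089  67.73387894] [-26.84265565  29.23417875] [30.62970476 53.47008163 62.88440749]
((638.7667846679688, 21.799179077148438), (135.4106903076172, 304.788330078125), 0.04412754252552986) [[ 592.82570352 -121.36389035   10.08337565]
 [ 702.00729879  173.50616785   22.71281328]]
```

View pics/a.png

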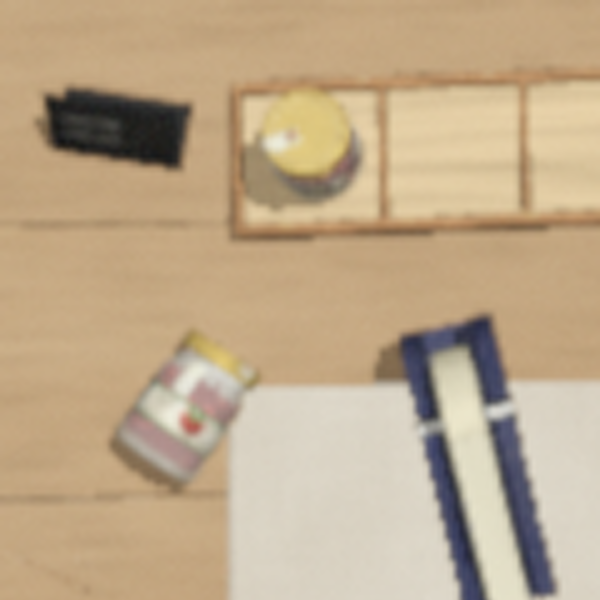

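View pics/b.png

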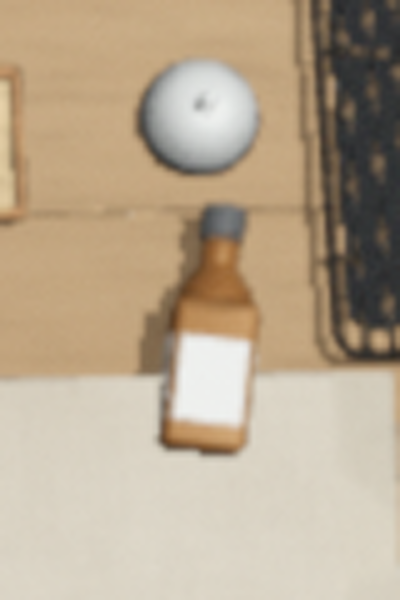

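Emit:
arm_command(
  steps=[
    [1,[-1.54,-3.72,0],0],
    [1,[-1.54,-3.72,0],0],
    [1,[-1.54,-3.72,0],0],
    [1,[-1.54,-3.72,0],0],
    [1,[-1.54,-3.72,0],0],
  ],
  force=8,
)

```text
clock: 0.57
eef_pos: [298.3, -410.9, 205.4]
eef_rot: [3.142, 0.0, -1.321]
wrist_force: [-0.5, -0.2, -0.1]
finger_gap: 94.0
```

Emit:
arm_command(
  steps=[
    [1,[-1.54,-3.72,0],0],
    [1,[-1.54,-3.72,0],0],
    [1,[-1.54,-3.72,0],0],
    [1,[-1.54,-3.72,0],0],
    [1,[-1.54,-3.72,0],0],
  ],
)

```text
clock: 0.98
eef_pos: [459.6, -290.1, 205.4]
eef_rot: [3.142, 0.0, -1.321]
wrist_force: [0.8, -0.6, 0.7]
finger_gap: 94.0
```

Emit:
arm_command(
  steps=[
    [1,[-1.54,-3.72,0],0],
    [1,[-1.54,-3.72,0],0],
    [1,[0,0,2],0.12],
    [1,[0,0,2],0.12],
    [1,[0,0,0],0.12],
  ],
)

```text
clock: 1.4
eef_pos: [521.9, -242.1, 161.2]
eef_rot: [3.136, 0.002, -1.685]
wrist_force: [-0.1, 0.1, -0.1]
finger_gap: 93.9
```

```bash
cat > look.py <<'E'
from h import *
import sys
n=sys.argv[1]; tag=sys.argv[2]
T,s=tool(); p,d=manip.camera(n); W=cloud(n,d,T); cv2.imwrite(f'pics/{tag}.png',p[:,:,::-1]); np.save(f'pics/{tag}_W.npy',W)
print(s['clock'],s['eef_pos'].round(1),s['eef_rot'].round(3),s['finger_gap'])
E
python3 look.py wrist w1; python3 look.py top t1
```

```text
1.4 [ 521.9 -242.1  161.2] [ 3.136e+00  2.000e-03 -1.685e+00] 93.92301955379826
1.45 [ 522.2 -242.6  163. ] [ 3.138e+00  1.000e-03 -1.695e+00] 94.22691141770638
```

View pics/w1.png

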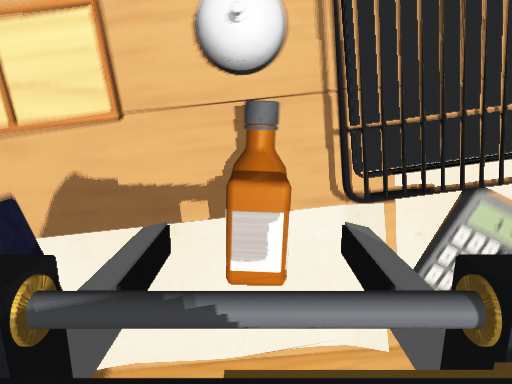

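Run:
```python
from h import *
W=np.load('pics/w1_W.npy')
w=W[95:290,205:310].reshape(-1,3); w=w[(w[:,2]>12)&(w[:,2]<90)]
ok=w
print(len(w),np.percentile(w[:,2],[1,50,99]))
# body side cloud: use top face z>50
f=w[w[:,2]>48]; r=cv2.minAreaRect(f[:,:2].astype(np.float32)); print(r)
# axis from widths: slices along x
for x0 in range(430,610,15):
    q=w[(w[:,0]>=x0)&(w[:,0]<x0+15)]
    if len(q)>5: print(x0+7,len(q),np.percentile(q[:,1],[2,98]).round(1),np.percentile(q[:,1],[2,98]).mean().round(1),q[:,2].max().round(1))
print(np.percentile(w[:,0],[0.5,99.5]))
rk=W[100:200,335:512].reshape(-1,3); print('rack z',np.nanpercentile(rk[:,2],[1,50,99]),W[195,347],W[150,345],W[130,112])
# tray pts
t=np.load('pics/W.npy')
```

```text
9607 [32.87981877 55.71183921 58.14487347]
((492.67205810546875, -241.09849548339844), (56.22446823120117, 113.7996826171875), 82.29859924316406)
437 432 [-260.5 -209.8] -235.1 58.2
452 952 [-262.2 -208.4] -235.3 58.8
467 994 [-264.9 -210.3] -237.6 59.1
482 1039 [-266.8 -212.3] -239.5 58.8
497 1070 [-268.6 -214.5] -241.6 59.4
512 1109 [-270.4 -216.4] -243.4 59.3
527 1167 [-270.7 -218.9] -244.8 58.4
542 963 [-268.3 -223.6] -245.9 54.9
557 588 [-262.7 -233.1] -247.9 47.0
572 539 [-266.1 -239.3] -252.7 44.7
587 637 [-268.5 -239.5] -254.0 45.7
602 117 [-267.8 -240.3] -254.1 45.1
[437.01927163 596.63246324]
rack z [-0.41856871  3.09660314 27.24605142] [ 503.30609537 -327.47591966   23.31269599] [ 546.22440551 -327.35146569   25.53908597] [ 588.14260132 -110.1479635     1.23672664]
```

Emit:
arm_command(
  steps=[
    [1,[0.24,0.15,3.5],0.02],
    [1,[0,0,3.5],0],
    [1,[0,0,3.5],0],
    [1,[0,0,3.5],0],
    [1,[0,0,1.2],0],
  ],
  force=10,
)

```text
clock: 1.92
eef_pos: [519.3, -245.0, 9.5]
eef_rot: [3.137, 0.002, -1.697]
wrist_force: [0.3, -0.0, -0.0]
finger_gap: 93.9
```

Emit:
arm_command(
  steps=[
    [0.45,[0,0,0.2],0],
    [0.45,[0,0,0],0],
    [0.45,[0,0,0],0],
    [0.45,[0,0,0],0],
    [0.45,[0,0,0],0],
  ],
)

```text
clock: 2.33
eef_pos: [521.9, -246.2, 13.2]
eef_rot: [-3.139, -0.001, -1.701]
wrist_force: [-0.6, 0.4, -0.7]
finger_gap: 64.2
```

Emit:
arm_command(
  steps=[
    [0.1,[0,0,0],0],
    [0.1,[0,0,0],0],
    [0.1,[0,0,0],0],
    [0.1,[0,0,0],0],
    [0.1,[0,0,0],0],
  ],
)

```text
clock: 2.75
eef_pos: [521.6, -245.8, 12.6]
eef_rot: [-3.14, -0.0, -1.701]
wrist_force: [-1.2, 1.7, 6.8]
finger_gap: 56.7
```

Emit:
arm_command(
  steps=[
    [0.1,[0,0.3,-0.8],0],
    [0.1,[0,0.35,-0.7],0],
    [0.1,[0,0.4,-0.68],0],
    [0.1,[0,0.45,-0.66],0],
    [0.1,[0,0.5,-0.6],0],
  ],
  force=10,
)

```text
clock: 3.17
eef_pos: [500.8, -243.1, 46.7]
eef_rot: [-3.141, -0.0, -1.701]
wrist_force: [0.2, 0.1, -2.7]
finger_gap: 56.2
```

```bash
python3 look.py wrist w2; python3 look.py side s2
```

```text
3.1667 [ 500.8 -243.1   46.7] [-3.141 -0.    -1.701] 56.24782208612304
3.2167 [ 500.5 -243.3   47.7] [-3.140e+00 -1.000e-03 -1.701e+00] 56.252043276881025
```

View pics/w2.png

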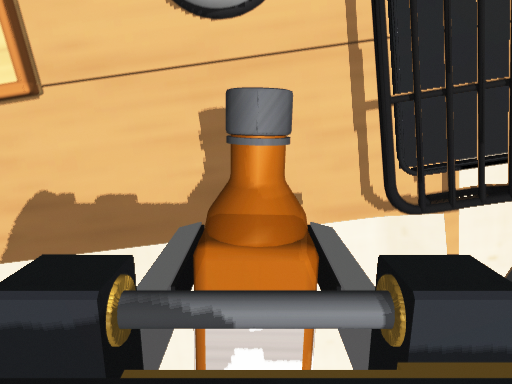

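View pics/s2.png

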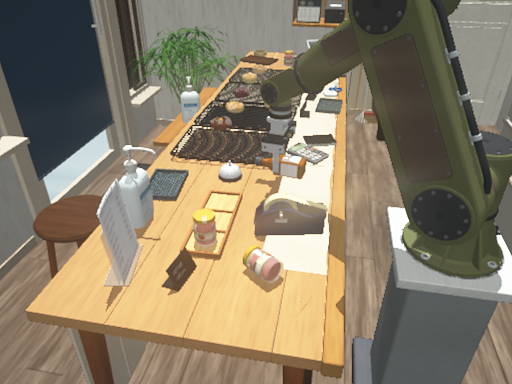

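```bash
cat > ang.py <<'E'
from h import *
import sys
# args: W file, rows/cols boxes -> fit profile along centre columns
W=np.load(sys.argv[1]); u=int(sys.argv[2]); 
for v in range(int(sys.argv[3]),int(sys.argv[4]),int(sys.argv[5])): print(v,np.nanmedian(W[v,u-4:u+5],axis=0).round(1))
E
python3 ang.py pics/w2_W.npy 258 84 300 8
```

```text
84 [ 5.842e+02 -2.564e+02  5.000e-01]
92 [ 574.7 -254.5   77.7]
100 [ 571.5 -254.1   77.9]
108 [ 568.3 -253.7   77.2]
116 [ 565.  -253.3   77.9]
124 [ 561.7 -252.9   77.9]
132 [ 558.5 -252.4   77.8]
140 [ 555.1 -252.    77.5]
148 [ 551.6 -251.5   74.7]
156 [ 548.1 -251.1   75.6]
164 [ 544.6 -250.6   75.9]
172 [ 541.1 -250.2   75.3]
180 [ 537.5 -249.7   75.6]
188 [ 534.2 -249.3   76.9]
196 [ 531.  -248.9   78.9]
204 [ 528.  -248.5   81. ]
212 [ 525.  -248.1   82.9]
220 [ 522.  -247.7   85.2]
228 [ 519.1 -247.3   86.8]
236 [ 515.6 -246.8   87.3]
244 [ 512.3 -246.4   87.9]
252 [ 509.1 -245.9   89.3]
260 [ 506.1 -245.5   90.5]
268 [ 502.5 -245.1   90.5]
276 [ 498.9 -244.8   90.6]
284 [ 495.1 -244.2   90.3]
292 [ 528.  -247.9  158. ]
```

Emit:
arm_command(
  steps=[
    [0.1,[0,0,0.3],0],
    [0.1,[0,0,0],0],
    [0.1,[0,0,0],0],
  ],
  force=5,
)

```text
clock: 3.52
eef_pos: [501.0, -243.0, 42.2]
eef_rot: [3.141, 0.0, -1.701]
wrist_force: [0.4, -0.0, -2.9]
finger_gap: 55.7
```

```bash
python3 look.py wrist w3;python3 ang.py pics/w3_W.npy 258 84 300 16
```

```text
3.5167 [ 501.  -243.    42.2] [ 3.141  0.    -1.701] 55.71288142753238
84 [ 5.841e+02 -2.561e+02  2.000e-01]
100 [ 571.7 -253.9   73.7]
116 [ 565.3 -253.1   73.8]
132 [ 558.8 -252.3   74. ]
148 [ 551.8 -251.4   71.6]
164 [ 545.  -250.5   71.5]
180 [ 537.8 -249.6   71.1]
196 [ 531.4 -248.8   74.3]
212 [ 525.3 -247.9   78.6]
228 [ 519.2 -247.1   82.2]
244 [ 512.6 -246.2   83.6]
260 [ 506.2 -245.4   85.8]
276 [ 499.3 -244.5   86.2]
292 [ 528.7 -247.9  153.8]
```

Emit:
arm_command(
  steps=[
    [0.1,[0,0,1.2],0],
    [0.1,[0,0,1.0],0],
    [0.1,[0,0,0.5],0],
    [0.1,[0,0,0.1],0],
    [0.75,[0,0,0],0],
  ],
)

```text
clock: 3.98
eef_pos: [501.0, -243.0, 14.2]
eef_rot: [3.141, 0.0, -1.701]
wrist_force: [-0.4, -0.5, -0.6]
finger_gap: 59.8
```

Emit:
arm_command(
  steps=[
    [0.75,[0,0,0],0],
    [0.75,[0,0,0],0],
    [0.75,[0,-2.2,0],0],
    [0.75,[0,-2.3,0],0],
    [0.75,[0,-2.2,0],0],
  ],
)

```text
clock: 4.4
eef_pos: [568.9, -252.1, 15.6]
eef_rot: [-3.14, -0.0, -1.701]
wrist_force: [0.2, -0.0, 0.2]
finger_gap: 70.6
```

```bash
python3 look.py wrist w4;python3 ang.py pics/w4_W.npy 258 150 300 8
```

```text
4.4 [ 568.9 -252.1   15.6] [-3.14  -0.    -1.701] 70.61103079962247
150 [ 6.145e+02 -2.602e+02  1.000e-01]
158 [ 6.100e+02 -2.597e+02  3.000e-01]
166 [ 6.053e+02 -2.591e+02 -3.000e-01]
174 [ 6.008e+02 -2.585e+02 -4.000e-01]
182 [ 5.963e+02 -2.579e+02  2.000e-01]
190 [ 591.6 -257.3   -0. ]
198 [ 5.869e+02 -2.567e+02  3.000e-01]
206 [ 582.4 -256.1    0.8]
214 [ 5.773e+02 -2.554e+02  3.000e-01]
222 [ 5.726e+02 -2.548e+02  4.000e-01]
230 [ 576.7 -255.1   28.1]
238 [ 576.7 -255.    39.6]
246 [ 574.2 -254.7   43.4]
254 [ 570.4 -254.2   43.7]
262 [ 566.3 -253.6   43.4]
270 [ 562.2 -253.1   43.4]
278 [ 557.9 -252.6   43.1]
286 [ 553.6 -252.    42.9]
294 [ 596.3 -256.8  128.1]
```

View pics/w4.png

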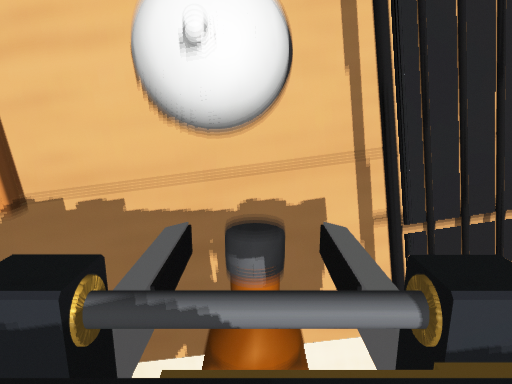

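Emit:
arm_command(
  steps=[
    [0.5,[0,0.3,0.5],0],
    [0.2,[0,0,0],0],
    [0.1,[0,0,0],0],
    [0.1,[0,0,0],0],
    [0.1,[0,0,0],0],
  ],
  force=6,
)

```text
clock: 4.87
eef_pos: [564.3, -251.5, 10.1]
eef_rot: [-3.141, -0.0, -1.701]
wrist_force: [-0.4, 0.0, -0.4]
finger_gap: 40.6
```

Emit:
arm_command(
  steps=[
    [0.1,[0,0,0],0],
    [0.1,[0,0,0],0],
    [0.1,[0,0,0],0],
    [0.1,[0,0,0],0],
  ],
)

```text
clock: 5.2
eef_pos: [564.6, -251.5, 10.0]
eef_rot: [-3.142, -0.0, -1.701]
wrist_force: [-1.6, -0.6, 0.7]
finger_gap: 30.7
```

Emit:
arm_command(
  steps=[
    [0.1,[0,0.2,-1.35],0],
    [0.1,[0,0.42,-1.3],0],
    [0.1,[0,0.52,-1.25],0],
    [0.1,[0,0.63,-1.2],0],
    [0.1,[0,0.74,-1.13],0],
  ],
)

```text
clock: 5.62
eef_pos: [539.5, -248.1, 73.6]
eef_rot: [-3.141, -0.0, -1.701]
wrist_force: [0.4, 0.2, -2.0]
finger_gap: 30.5
```

```bash
python3 look.py side s5; python3 look.py wrist w5;python3 ang.py pics/w5_W.npy 258 200 370 8; python3 -c "
import cv2
a=cv2.imread('pics/s5.png');cv2.imwrite('pics/s5c.png',cv2.resize(a[80:220,200:360],None,fx=4,fy=4))"
```

```text
5.6167 [ 539.5 -248.1   73.6] [-3.141 -0.    -1.701] 30.527151031626516
5.6667 [ 539.4 -248.4   75.7] [-3.139e+00 -1.000e-03 -1.701e+00] 30.68094744088376
200 [ 541.7 -251.4    0. ]
208 [ 5.355e+02 -2.507e+02  4.000e-01]
216 [ 555.  -252.1   89.1]
224 [ 552.3 -252.    93.7]
232 [ 549.8 -251.7   98.8]
240 [ 547.8 -251.3  103.8]
248 [ 545.5 -251.   108. ]
256 [ 543.1 -250.6  111.5]
264 [ 538.5 -250.1  109.9]
272 [ 533.5 -249.5  107.4]
280 [ 528.  -248.7  104.5]
288 [ 520.6 -247.9   98.1]
296 [ 566.5 -253.1  188.9]
304 [ 565.4 -252.9  190.2]
312 [ 564.2 -252.6  191.2]
320 [ 562.5 -252.4  191.6]
328 [ 560.1 -252.2  190.7]
336 [ 490.9 -244.1   94.2]
344 [ 485.7 -243.4   93.7]
352 [ 479.3 -242.5   91.8]
360 [ 474.4 -241.9   91.9]
368 [ 466.4 -240.9   88.2]
```

View pics/s5c.png

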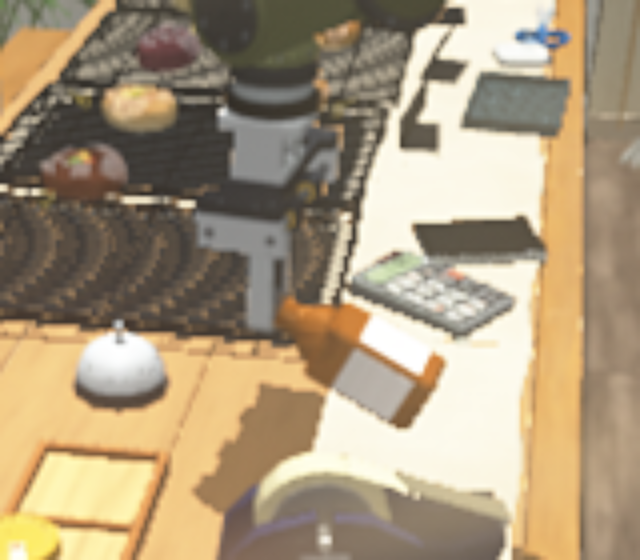

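View pics/w5.png

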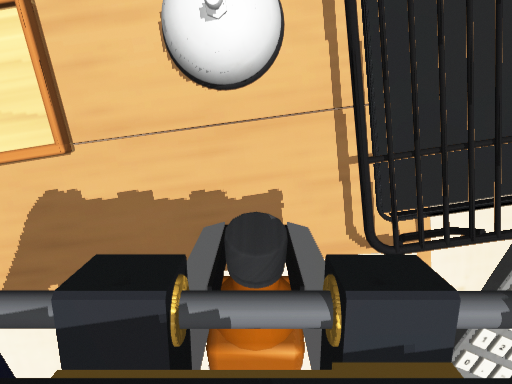

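Emit:
arm_command(
  steps=[
    [0.1,[0,1.2,-1.57],0],
    [0.1,[0,1.45,-1.4],0],
    [0.1,[0,1.6,-1.2],0],
    [0.1,[0,1.75,-1.0],0],
    [0.1,[0,1.85,-0.75],0],
  ],
)

```text
clock: 6.13
eef_pos: [461.6, -237.9, 131.9]
eef_rot: [-3.141, -0.0, -1.701]
wrist_force: [-0.7, -0.6, -1.1]
finger_gap: 30.5
```

Emit:
arm_command(
  steps=[
    [0.1,[0,1.9,-0.5],0],
    [0.1,[0,1.9,-0.3],0],
    [0.1,[0,1.8,-0.2],0],
    [0.1,[0,1.0,0],0],
    [0.1,[0,0,0],0],
  ],
)

```text
clock: 6.55
eef_pos: [395.5, -229.2, 141.3]
eef_rot: [3.141, 0.0, -1.702]
wrist_force: [-0.6, -0.6, -2.4]
finger_gap: 30.5
```

```bash
python3 look.py side s6; python3 look.py wrist w6;python3 ang.py pics/w6_W.npy 258 180 290 8; python3 -c "
import cv2
a=cv2.imread('pics/s6.png');cv2.imwrite('pics/s6c.png',cv2.resize(a[80:220,200:360],None,fx=4,fy=4))"
```

```text
6.55 [ 395.5 -229.2  141.3] [ 3.141  0.    -1.702] 30.45980248447764
6.6 [ 396.4 -229.5  141.4] [-3.142  0.    -1.702] 30.645458539236493
180 [ 419.8 -235.    97.6]
188 [ 417.3 -234.5  111. ]
196 [ 413.5 -234.   117.1]
204 [ 410.2 -233.5  122.9]
212 [ 412.1 -233.5  147.4]
220 [ 413.7 -233.6  166.8]
228 [ 410.4 -233.2  167.8]
236 [ 406.4 -232.6  168.1]
244 [ 402.6 -232.1  168.7]
252 [ 398.7 -231.7  168.9]
260 [ 395.1 -231.2  169.3]
268 [ 391.1 -230.7  169.7]
276 [ 387.  -230.2  169.9]
284 [ 295.6 -219.5    1. ]
```

View pics/s6c.png

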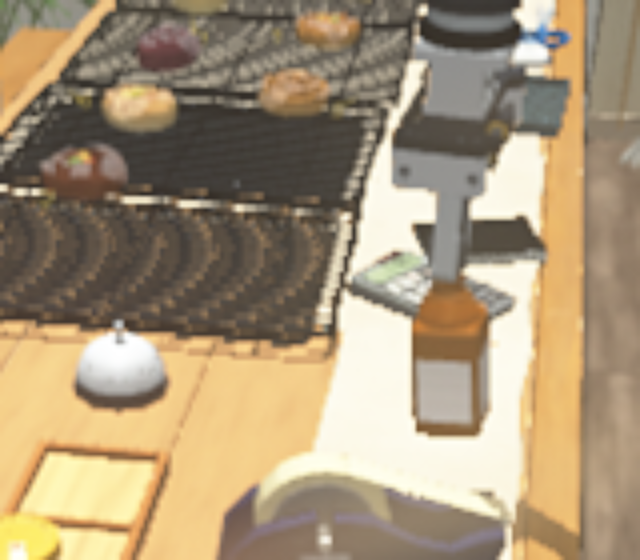

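View pics/w6.png

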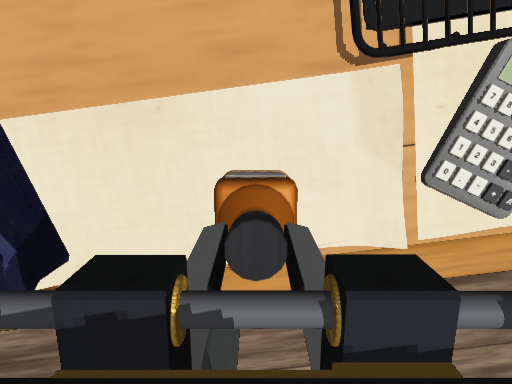

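Emit:
arm_command(
  steps=[
    [0.1,[0,0.7,0.1],0],
    [0.1,[0,0.7,0.15],0],
    [0.1,[0,0.2,0.15],0],
    [0.1,[0,0,0],0],
  ],
)

```text
clock: 6.98
eef_pos: [380.6, -227.4, 137.5]
eef_rot: [-3.141, -0.0, -1.701]
wrist_force: [1.0, -0.0, 0.2]
finger_gap: 30.4
```

```bash
python3 look.py wrist w7;python3 ang.py pics/w7_W.npy 256 190 284 6;python3 look.py top t7; python3 -c "
import cv2
a=cv2.imread('pics/t7.png');cv2.imwrite('pics/t7c.png',a)"
```

```text
6.9833 [ 380.6 -227.4  137.5] [-3.141 -0.    -1.701] 30.43511930685343
190 [ 402.2 -231.3  115.1]
196 [ 399.2 -230.9  118.9]
202 [ 396.9 -230.6  123.7]
208 [ 395.8 -230.1  132.3]
214 [ 398.1 -230.6  152.4]
220 [ 398.  -230.6  162.9]
226 [ 396.  -230.3  165.4]
232 [ 393.2 -230.   165.6]
238 [ 390.1 -229.6  165.5]
244 [ 387.2 -229.2  165.6]
250 [ 384.4 -228.8  165.8]
256 [ 381.4 -228.4  165.8]
262 [ 378.4 -228.3  165.9]
268 [ 375.2 -227.7  165.2]
274 [ 372.  -227.2  165.2]
280 [ 368.7 -226.8  165.2]
7.0333 [ 380.7 -227.4  137.5] [-3.141 -0.    -1.701] 30.585919949199976
```

View pics/t7.png

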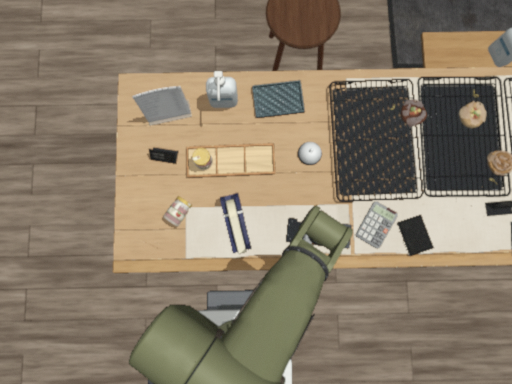

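Emit:
arm_command(
  steps=[
    [0.1,[0,0,0],0],
    [0.1,[0,0,-1],0],
    [0.1,[0,0,-2],0],
    [0.1,[0,0,-2],0],
    [0.1,[0,0,-1],0],
  ],
  force=15,
)

```text
clock: 7.5
eef_pos: [381.0, -227.6, 199.7]
eef_rot: [-3.14, -0.001, -1.701]
wrist_force: [-0.4, -0.0, -2.4]
finger_gap: 30.9
```

Emit:
arm_command(
  steps=[
    [0.1,[-1,-1.2,0],0],
    [0.1,[-1.6,-2,0],0],
    [0.1,[-1.6,-2,0],0],
    [0.1,[-1.6,-2,0],0],
    [0.1,[-1.6,-2,0],0],
  ],
)

```text
clock: 7.92
eef_pos: [482.3, -165.1, 197.2]
eef_rot: [3.141, 0.0, -1.701]
wrist_force: [-0.1, -0.3, -2.5]
finger_gap: 30.6
```

Emit:
arm_command(
  steps=[
    [0.1,[-1.6,-2,0],0],
    [0.1,[-1.6,-2,0],0],
    [0.1,[-1,-1.2,0],0],
    [0.1,[0,0,0],0],
  ],
)

```text
clock: 8.25
eef_pos: [540.0, -129.4, 196.7]
eef_rot: [3.141, 0.0, -1.699]
wrist_force: [0.2, -1.4, -2.2]
finger_gap: 30.6
```

```bash
python3 look.py wrist w8;python3 ang.py pics/w8_W.npy 256 190 284 6
```

```text
8.25 [ 540.  -129.4  196.7] [ 3.141  0.    -1.699] 30.63444975641098
190 [ 561.7 -132.9  175.3]
196 [ 558.7 -132.8  178.8]
202 [ 556.3 -132.5  182.6]
208 [ 555.1 -132.3  192.1]
214 [ 557.6 -132.6  211.6]
220 [ 557.5 -132.6  222.2]
226 [ 555.4 -132.3  224.8]
232 [ 552.5 -131.9  224.8]
238 [ 549.6 -131.5  224.9]
244 [ 546.6 -131.2  224.5]
250 [ 543.7 -130.8  224.5]
256 [ 540.6 -130.4  224.5]
262 [ 537.7 -130.   224.6]
268 [ 534.6 -129.6  224.4]
274 [ 531.4 -129.2  224.3]
280 [ 528.1 -128.8  224. ]
```

View pics/w8.png

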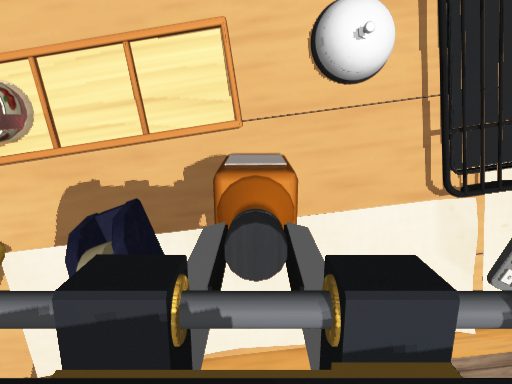

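Run:
```python
from h import *
W=np.load('pics/w8_W.npy')
# wood rim heights: points with z 12..18 and in tray area
def at(u,v): return np.nanmedian(W[v-1:v+2,u-1:u+2].reshape(-1,3),0).round(1)
for n,p in dict(c1=(133,44),c2=(222,27),c3=(147,130),c4=(235,119),mid=(185,80),m2=(96,96),oc=(225,18),oc2=(241,123)).items(): print(n,p,at(*p))
reg=W[0:170,0:250].reshape(-1,3)
f=reg[(reg[:,2]>5)&(reg[:,2]<10.5)]
print(len(f)); 
r=reg[(reg[:,2]>11)&(reg[:,2]<19)&(reg[:,0]>575)]
h,_,_=np.histogram2d(r[:,0],r[:,1],bins=[np.arange(575,720,5),np.arange(-160,160,5)])
print(len(r),np.percentile(r,[1,99],axis=0)); print('x',list(zip(np.arange(575,720,5),h.sum(1).astype(int)))); print('y',list(zip(np.arange(-160,160,5),h.sum(0).astype(int))))
```

```text
c1 (133, 44) [688.7 -26.6   8.1]
c2 (222, 27) [ 690.9 -117.1   16.1]
c3 (147, 130) [604.5 -24.8  12.4]
c4 (235, 119) [ 603.8 -117.1   15.4]
mid (185, 80) [648.6 -71.9   8.1]
m2 (96, 96) [644.9  21.7   8. ]
oc (225, 18) [ 699.5 -120.9   13.5]
oc2 (241, 123) [ 599.1 -122.7   14.8]
18523
6199 [[ 591.6417798  -121.86667597   11.34642607]
 [ 699.68440196  124.99248313   18.16076716]]
x [(np.int64(575), np.int64(0)), (np.int64(580), np.int64(0)), (np.int64(585), np.int64(0)), (np.int64(590), np.int64(531)), (np.int64(595), np.int64(1106)), (np.int64(600), np.int64(353)), (np.int64(605), np.int64(93)), (np.int64(610), np.int64(103)), (np.int64(615), np.int64(118)), (np.int64(620), np.int64(121)), (np.int64(625), np.int64(119)), (np.int64(630), np.int64(123)), (np.int64(635), np.int64(124)), (np.int64(640), np.int64(121)), (np.int64(645), np.int64(121)), (np.int64(650), np.int64(120)), (np.int64(655), np.int64(123)), (np.int64(660), np.int64(123)), (np.int64(665), np.int64(121)), (np.int64(670), np.int64(103)), (np.int64(675), np.int64(106)), (np.int64(680), np.int64(110)), (np.int64(685), n
[... 1414 characters left out ...]
np.int64(40), np.int64(83)), (np.int64(45), np.int64(89)), (np.int64(50), np.int64(84)), (np.int64(55), np.int64(84)), (np.int64(60), np.int64(91)), (np.int64(65), np.int64(85)), (np.int64(70), np.int64(540)), (np.int64(75), np.int64(250)), (np.int64(80), np.int64(88)), (np.int64(85), np.int64(192)), (np.int64(90), np.int64(145)), (np.int64(95), np.int64(129)), (np.int64(100), np.int64(84)), (np.int64(105), np.int64(49)), (np.int64(110), np.int64(40)), (np.int64(115), np.int64(38)), (np.int64(120), np.int64(36)), (np.int64(125), np.int64(34)), (np.int64(130), np.int64(28)), (np.int64(135), np.int64(0)), (np.int64(140), np.int64(0)), (np.int64(145), np.int64(0)), (np.int64(150), np.int64(0))]
```

Emit:
arm_command(
  steps=[
    [0.1,[-1.2,-1.6,0],0],
    [0.1,[-1.7,-2.3,0],0],
    [0.1,[-1.7,-2.3,0],0],
    [0.1,[-1.7,-2.3,0],0],
    [0.1,[-1.0,-1.25,0],0],
  ],
)

```text
clock: 8.72
eef_pos: [645.7, -70.7, 197.0]
eef_rot: [3.141, 0.0, -1.701]
wrist_force: [-0.0, 0.0, -2.4]
finger_gap: 30.3
```

Emit:
arm_command(
  steps=[
    [0.1,[0,0,1],0],
    [0.1,[0,0,1.2],0],
    [0.1,[0,0,1.1],0],
    [0.1,[0,0,0.6],0],
    [0.1,[0,0,0],0],
  ],
)

```text
clock: 9.13
eef_pos: [643.3, -71.9, 156.4]
eef_rot: [3.138, 0.0, -1.702]
wrist_force: [0.2, 0.1, -2.2]
finger_gap: 30.7
```

```bash
python3 look.py wrist w9;python3 ang.py pics/w9_W.npy 256 190 284 10
```

```text
9.1333 [643.3 -71.9 156.4] [ 3.138  0.    -1.702] 30.660324199415665
190 [664.4 -75.7 132.6]
200 [659.8 -75.1 139.1]
210 [660.  -75.1 161.4]
220 [660.8 -75.2 181.9]
230 [656.8 -74.6 184.3]
240 [651.8 -73.9 183.9]
250 [647.  -73.6 184.2]
260 [642.  -72.7 184.3]
270 [636.9 -72.  184.2]
280 [631.8 -71.4 184.5]
```

View pics/w9.png

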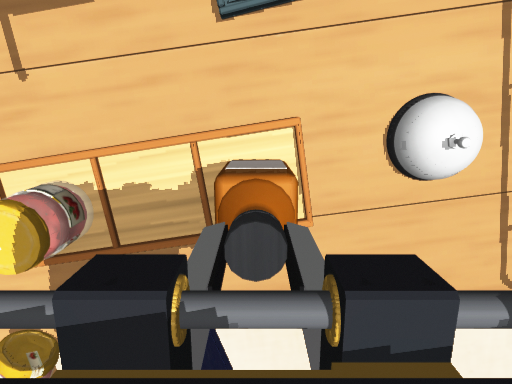

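Emit:
arm_command(
  steps=[
    [0.1,[0,0,0.5],0],
    [0.1,[0,0,0.3],0],
    [0.1,[0,0,0.2],0],
    [0.1,[0,0,0.1],0],
    [0.1,[0,0,0],0],
  ],
)

```text
clock: 9.6
eef_pos: [644.6, -71.3, 147.2]
eef_rot: [3.141, -0.0, -1.701]
wrist_force: [0.6, -0.6, -3.2]
finger_gap: 30.5
```

Emit:
arm_command(
  steps=[
    [0.1,[0,0,0.1],0],
    [0.1,[0,0,0.1],0],
    [0.1,[0,0,0],0],
  ],
)

```text
clock: 9.85
eef_pos: [645.0, -71.4, 146.1]
eef_rot: [-3.14, -0.0, -1.701]
wrist_force: [-1.0, -0.1, 2.1]
finger_gap: 30.6
```

```bash
python3 look.py wrist w10;python3 ang.py pics/w10_W.npy 256 190 284 10
```

```text
9.85 [645.  -71.4 146.1] [-3.14  -0.    -1.701] 30.55996643312189
190 [666.  -75.2 121.9]
200 [661.5 -74.6 128.7]
210 [661.5 -74.6 150.8]
220 [662.4 -74.6 171.8]
230 [658.3 -74.  173.6]
240 [653.5 -73.4 174.1]
250 [648.4 -72.8 173.8]
260 [643.7 -72.1 174.1]
270 [638.6 -71.4 174.2]
280 [633.2 -70.8 173.6]
```

Emit:
arm_command(
  steps=[
    [0.4,[0,0,0],0],
    [0.5,[0,0,0],0],
    [0.6,[0,0,0],0],
    [0.6,[0,0,0],0],
    [0.6,[0,0,-1],0],
  ],
)

```text
clock: 10.32
eef_pos: [643.9, -71.1, 153.7]
eef_rot: [3.138, 0.0, -1.701]
wrist_force: [-0.2, -0.4, -0.2]
finger_gap: 55.9
```

Emit:
arm_command(
  steps=[
    [0.7,[0,0,-3],0],
    [0.8,[0,0,-3.5],0],
    [1,[0,0,-3],0],
    [1,[0,0,-0.5],0],
  ],
)

```text
clock: 10.65
eef_pos: [645.9, -71.5, 262.4]
eef_rot: [-3.133, -0.0, -1.701]
wrist_force: [0.3, -0.1, 1.7]
finger_gap: 79.6
```

```bash
python3 look.py wrist w11;python3 look.py top t11
python3 - <<'E'
from h import *
W=np.load('pics/t11_W.npy')
# jar cloud from top
for (u0,u1,v0,v1) in [(155,200,190,235)]:
    w=W[v0:v1,u0:u1].reshape(-1,3); w=w[w[:,2]>10]; print(w.mean(0))
E
```

```text
10.65 [645.9 -71.5 262.4] [-3.133 -0.    -1.701] 79.5930826200828
10.7 [645.6 -71.4 260.5] [-3.135 -0.    -1.701] 83.9830477304697
[473.83733846 198.1433326   51.83339525]
```

View pics/w11.png

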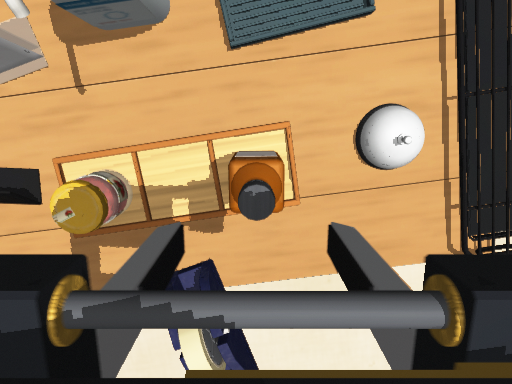

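Emit:
arm_command(
  steps=[
    [1,[-2.73,2.29,0],0],
    [1,[-2.73,2.29,0],0],
    [1,[-2.73,2.29,0],0],
    [1,[-2.73,2.29,0],0],
    [1,[-2.73,2.29,0],0],
  ],
)

```text
clock: 11.17
eef_pos: [547.2, 80.0, 253.8]
eef_rot: [3.139, -0.0, -1.701]
wrist_force: [0.6, 1.2, 0.6]
finger_gap: 93.7
```

Emit:
arm_command(
  steps=[
    [1,[-2.73,2.29,0],0],
    [1,[-2.73,2.29,0],0],
    [1,[-2.73,2.29,0],0],
    [1,[-2.73,2.29,0],0.1],
    [1,[0,0,2],0.12],
  ],
)

```text
clock: 11.58
eef_pos: [470.2, 203.2, 237.2]
eef_rot: [-3.139, 0.003, -1.921]
wrist_force: [0.3, 0.0, 0.2]
finger_gap: 94.1
```

Emit:
arm_command(
  steps=[
    [1,[0,0,2],0.12],
    [1,[0,0,3],0.12],
    [1,[0,0,2],0.04],
    [1,[0,0,0],0],
  ],
)

```text
clock: 11.92
eef_pos: [469.8, 198.4, 160.4]
eef_rot: [3.137, -0.007, -2.203]
wrist_force: [-0.4, 0.6, -0.1]
finger_gap: 93.9
```

```bash
python3 look.py wrist w12
```

```text
11.9167 [469.8 198.4 160.4] [ 3.137 -0.007 -2.203] 93.89705878547353
```

View pics/w12.png

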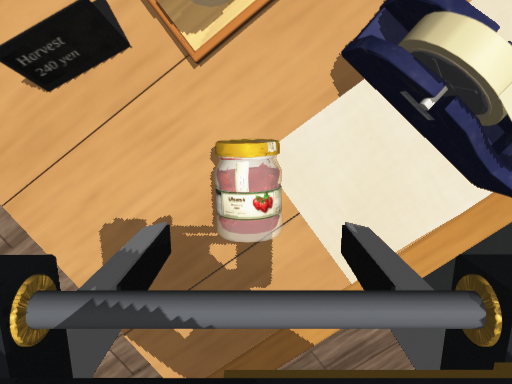

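Run:
```python
from h import *
W=np.load('pics/w12_W.npy')
w=W[132:246,205:292].reshape(-1,3); w=w[(w[:,2]>12)&(w[:,2]<90)]
print(len(w),np.nanmax(w[:,2]))
psi=-2.203
# tool-ish coords
x=np.array([np.cos(psi),np.sin(psi)]); y=np.array([np.sin(psi),-np.cos(psi)])
o=np.array([469.8,198.4]); a=(w[:,:2]-o)@x; b=(w[:,:2]-o)@y
print('y range',np.percentile(b,[.5,99.5]))
for b0 in range(-60,60,8):
    m=(b>=b0)&(b<b0+8)
    if m.sum()>5: print(b0+4,m.sum(),np.percentile(a[m],[2,98]).round(1),np.percentile(a[m],[2,98]).mean().round(1),w[m,2].max().round(1))
```

```text
6416 62.73647115861655
y range [-43.58874631  40.67127669]
-48 7 [11.5 17.1] 14.3 47.9
-40 749 [-31.4  21.4] -5.0 59.3
-32 548 [-31.4  20.3] -5.6 59.7
-24 622 [-30.9  20.8] -5.0 60.7
-16 659 [-33.6  23.5] -5.0 62.4
-8 583 [-33.   23.1] -4.9 62.7
0 628 [-32.5  23.7] -4.4 61.9
8 590 [-32.6  23.8] -4.4 61.3
16 573 [-32.  24.] -4.0 61.8
24 591 [-32.1  24. ] -4.1 62.0
32 561 [-32.2  24. ] -4.1 62.4
40 305 [-31.3  23. ] -4.2 61.4
```

Emit:
arm_command(
  steps=[
    [1,[-0.5,-1.8,2],0],
    [1,[0,-1.75,3.5],0],
    [1,[0,0,3.8],0],
    [1,[0,0,3.5],0],
    [1,[0,0,1.8],0],
  ],
  force=6,
)

```text
clock: 12.38
eef_pos: [502.9, 181.6, 16.7]
eef_rot: [3.14, -0.003, -2.199]
wrist_force: [-0.4, 1.3, -0.2]
finger_gap: 93.9
```

Emit:
arm_command(
  steps=[
    [0.7,[0,0,0],0],
    [0.4,[0,0,0],0],
    [0.4,[0,0,0],0],
  ],
)

```text
clock: 12.63
eef_pos: [505.1, 182.6, 21.5]
eef_rot: [-3.14, 0.002, -2.2]
wrist_force: [0.6, -0.2, -0.3]
finger_gap: 77.4
```

Emit:
arm_command(
  steps=[
    [0.4,[0,0.3,0.9],0],
    [0.1,[0,0,0],0],
    [0.1,[0,0,0],0],
    [0.1,[0,0,0],0],
    [0.1,[0,0,0],0],
  ],
)

```text
clock: 13.05
eef_pos: [501.5, 184.1, 10.7]
eef_rot: [-3.141, 0.0, -2.201]
wrist_force: [-0.1, 0.3, -1.7]
finger_gap: 56.9
```

Emit:
arm_command(
  steps=[
    [0.1,[0,0,0],0],
    [0.1,[0,0,0],0],
  ],
)

```text
clock: 13.22
eef_pos: [501.5, 184.0, 10.5]
eef_rot: [-3.141, 0.0, -2.201]
wrist_force: [-0.5, 0.5, 0.5]
finger_gap: 57.0
```

Emit:
arm_command(
  steps=[
    [0.1,[0,0.2,-0.7],0],
    [0.1,[0,0.35,-0.65],0],
    [0.1,[0,0.4,-0.6],0],
    [0.1,[0,0.45,-0.58],0],
    [0.1,[0,0.5,-0.55],0],
  ],
)

```text
clock: 13.63
eef_pos: [485.7, 195.5, 42.0]
eef_rot: [-3.141, 0.0, -2.201]
wrist_force: [-0.5, -0.2, -2.7]
finger_gap: 57.3
```

```bash
python3 look.py wrist w13;python3 ang.py pics/w13_W.npy 250 170 380 8;python3 look.py side s13;  python3 -c "
import cv2
a=cv2.imread('pics/s13.png');cv2.imwrite('pics/s13c.png',cv2.resize(a[170:310,180:340],None,fx=4,fy=4))"
```

```text
13.6333 [485.7 195.5  42. ] [-3.141  0.    -2.201] 57.31927084077084
170 [512.5 179.3   0. ]
178 [508.5 182.2   0.9]
186 [5.041e+02 1.855e+02 2.000e-01]
194 [499.7 188.7   0.7]
202 [503.2 185.7  40.1]
210 [500.3 187.4  44.9]
218 [498.3 189.1  50.5]
226 [495.9 190.5  55.6]
234 [494.1 191.7  61.6]
242 [492.3 192.8  66.3]
250 [490.1 194.5  70.2]
258 [488.6 195.5  75. ]
266 [487.  196.6  79.5]
274 [485.6 197.6  83.9]
282 [484.2 198.5  87.3]
290 [480.7 201.   86.4]
298 [508.2 179.4 155.2]
306 [507.5 180.2 156.6]
314 [506.6 180.7 157.5]
322 [504.9 182.1 157.3]
330 [460.1 216.7  77.6]
338 [453.3 221.5  71.8]
346 [447.5 225.6  68.1]
354 [441.7 230.   65. ]
362 [434.7 235.4  59.9]
370 [501.1 184.7 165.9]
378 [504.2 182.1 172.2]
13.6833 [485.6 196.1  42.9] [-3.141e+00  1.000e-03 -2.201e+00] 57.557606738552394
```

View pics/s13c.png

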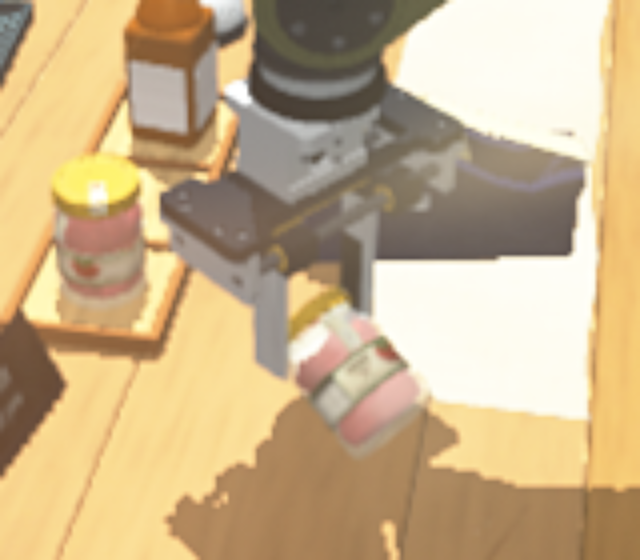

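View pics/w13.png

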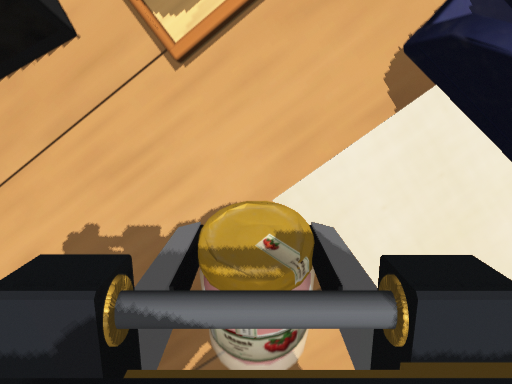

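Emit:
arm_command(
  steps=[
    [0.1,[0,0.8,-0.7],0],
    [0.1,[0,0.9,-0.6],0],
    [0.1,[0,0.95,-0.48],0],
    [0.1,[0,1.0,-0.35],0],
    [0.1,[0,1.0,-0.2],0],
  ],
)

```text
clock: 14.15
eef_pos: [449.9, 217.4, 65.0]
eef_rot: [3.133, 0.007, -2.191]
wrist_force: [-0.3, 0.9, -1.7]
finger_gap: 57.2
```

Emit:
arm_command(
  steps=[
    [0.1,[0,1.05,-0.1],0],
    [0.1,[0,1.05,0.05],0],
    [0.1,[0,0.9,0.1],0],
    [0.1,[0,0.3,0.1],0],
    [0.1,[0,0,0],0],
  ],
)

```text
clock: 14.57
eef_pos: [427.3, 227.0, 63.8]
eef_rot: [3.119, 0.018, -2.178]
wrist_force: [-0.4, 2.7, 9.0]
finger_gap: 57.3
```

```bash
python3 look.py wrist w14;python3 ang.py pics/w14_W.npy 250 170 300 8;python3 look.py side s14;  python3 -c "
import cv2
a=cv2.imread('pics/s14.png');cv2.imwrite('pics/s14c.png',cv2.resize(a[170:310,180:340],None,fx=4,fy=4))"
```

```text
14.5667 [427.3 227.   63.8] [ 3.119  0.018 -2.178] 57.34235489089642
170 [ 4.515e+02  2.153e+02 -1.000e-01]
178 [446.5 218.8   0.5]
186 [450.8 213.3  56.3]
194 [452.7 211.1  83.6]
202 [449.5 213.7  83.9]
210 [446.6 215.3  85.3]
218 [443.6 217.4  86. ]
226 [440.2 219.8  86.8]
234 [437.5 221.7  87.9]
242 [434.5 223.7  88.8]
250 [430.9 226.2  89.4]
258 [428.2 228.1  90.5]
266 [425.1 230.2  91.3]
274 [421.9 232.4  92.4]
282 [419.1 234.5  93.7]
290 [416.  236.4  94.4]
298 [451.4 208.4 176.5]
14.6167 [427.5 226.9  63.8] [ 3.119  0.018 -2.178] 57.44525655274569
```

View pics/s14c.png

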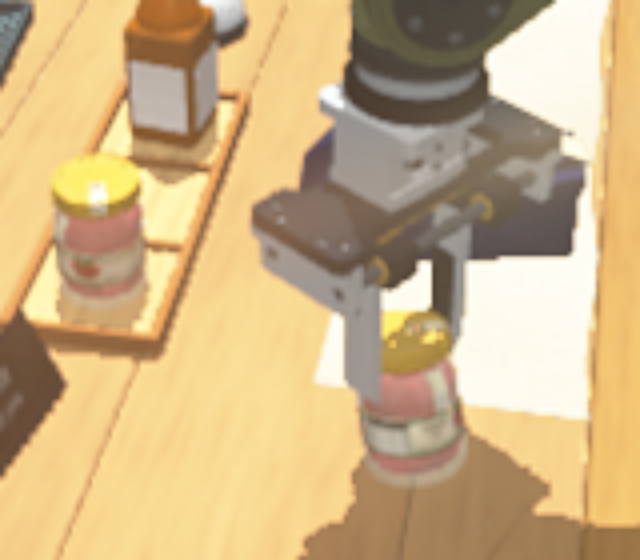

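View pics/w14.png

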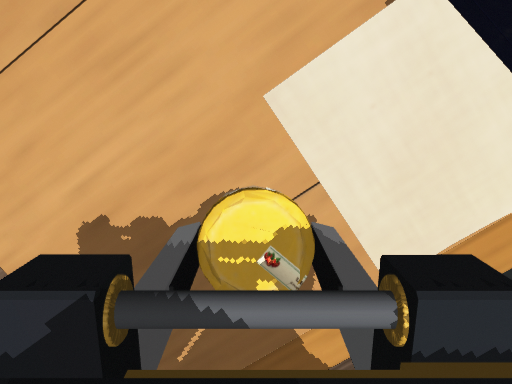

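Run:
```python
from h import *
s=manip.read_state()
for k in ['joints','effort','eef_pos','eef_rot','wrist_force','moment']: print(k,np.round(s[k],3))
```

```text
joints [0.396 0.328 1.849 0.035 0.962 2.554]
effort [-1.0110e+00 -4.4154e+01 -2.5442e+01 -5.9500e-01  9.1000e-02 -3.0000e-03]
eef_pos [427.548 226.887  63.822]
eef_rot [ 3.119  0.018 -2.178]
wrist_force [-1.912  1.883  9.492]
moment [ 0.604  0.13  -0.009]
```

Emit:
arm_command(
  steps=[
    [0.1,[0,0,-0.4],-0.05],
    [0.1,[0,0,-0.4],-0.08],
    [0.1,[0,0,-0.2],-0.1],
    [0.1,[0,0,0],-0.1],
    [0.1,[0,0,0],-0.1],
  ],
)

```text
clock: 15.08
eef_pos: [426.8, 225.9, 72.7]
eef_rot: [3.126, 0.023, -1.743]
wrist_force: [0.4, -0.1, -3.4]
finger_gap: 57.4
```

```bash
python3 look.py wrist w15;python3 ang.py pics/w15_W.npy 256 170 300 8
python3 - <<'E'
from h import *
s=manip.read_state()
for k in ['joints','eef_pos','eef_rot','wrist_force','moment']: print(k,np.round(s[k],3))
E
```

```text
15.0833 [426.8 225.9  72.7] [ 3.126  0.023 -1.743] 57.35328262120659
170 [451.8 222.1   0.5]
178 [4.457e+02 2.232e+02 3.000e-01]
186 [453.9 220.3  66.9]
194 [455.5 219.5  92.9]
202 [451.8 220.1  93.1]
210 [448.2 220.7  94.3]
218 [444.5 221.3  95. ]
226 [440.6 222.   95.1]
234 [437.3 222.5  96.8]
242 [433.5 223.2  97.7]
250 [429.8 223.9  98.4]
258 [426.3 224.4  99.6]
266 [422.4 225.1 100. ]
274 [418.5 225.6 100.7]
282 [415.1 226.3 101.8]
290 [411.4 227.  102.5]
298 [455.  217.5 185.7]
joints [0.395 0.313 1.844 0.033 0.985 2.112]
eef_pos [426.772 225.876  72.587]
eef_rot [ 3.126  0.023 -1.736]
wrist_force [-0.166  0.251 -2.62 ]
moment [-0.03   0.011  0.01 ]
```

View pics/w15.png

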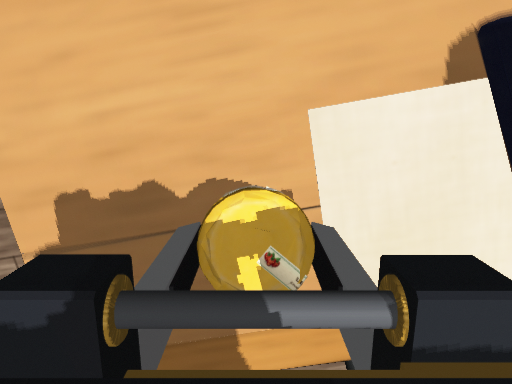

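Emit:
arm_command(
  steps=[
    [0.1,[0,0,0.5],0],
    [0.1,[0,0.2,0.35],0],
    [0.1,[0,0.6,0.1],0],
    [0.1,[0,0.6,0.15],0],
    [0.1,[0,0.3,0.1],0],
  ],
)

```text
clock: 15.55
eef_pos: [409.6, 229.4, 61.0]
eef_rot: [3.127, 0.023, -1.749]
wrist_force: [0.5, 0.3, 1.2]
finger_gap: 57.0
```

```bash
python3 look.py wrist w16;python3 ang.py pics/w16_W.npy 256 170 300 8
python3 - <<'E'
from h import *
s=manip.read_state()
for k in ['joints','eef_pos','eef_rot','wrist_force','moment']: print(k,np.round(s[k],3))
E
```

```text
15.55 [409.6 229.4  61. ] [ 3.127  0.023 -1.749] 57.046388291055315
170 [439.4 223.7  18.7]
178 [441.  222.9  55.2]
186 [438.7 223.1  65.2]
194 [439.3 222.5  85.6]
202 [435.9 223.1  86.8]
210 [432.  223.8  85.7]
218 [428.1 224.6  86. ]
226 [424.4 225.2  86.2]
234 [420.4 226.   86.2]
242 [416.7 226.6  86.7]
250 [412.8 227.4  87.2]
258 [408.5 227.9  86.5]
266 [404.7 228.7  87.1]
274 [400.1 229.6  86.3]
282 [396.4 229.9  87.1]
290 [392.  231.   87.2]
298 [437.8 220.8 173.9]
joints [0.417 0.305 1.888 0.034 0.947 2.145]
eef_pos [409.529 229.459  61.006]
eef_rot [ 3.127  0.023 -1.748]
wrist_force [ 0.274 -0.02  -1.298]
moment [-0.06   0.04  -0.007]
```

Emit:
arm_command(
  steps=[
    [0.1,[0,0,0],0],
    [0.1,[0,0,-1],0],
    [0.1,[0,0,-2],0],
    [0.1,[0,0,-2.5],-0.08],
    [0.1,[0,0,-2.5],-0.12],
  ],
  force=15,
)

```text
clock: 16.02
eef_pos: [411.4, 227.0, 142.7]
eef_rot: [3.132, 0.026, -1.545]
wrist_force: [-0.3, 0.3, -2.5]
finger_gap: 57.1
```

Emit:
arm_command(
  steps=[
    [0.1,[0,0,-2],-0.12],
    [0.1,[0,0,-0.5],-0.12],
    [0.1,[0,0,0],-0.12],
    [0.1,[0,0,0],-0.12],
    [0.1,[0,0,0],-0.12],
  ],
)

```text
clock: 16.43
eef_pos: [411.9, 226.4, 167.1]
eef_rot: [-3.134, 0.027, -0.942]
wrist_force: [-0.7, -1.4, -2.7]
finger_gap: 57.0
```

Emit:
arm_command(
  steps=[
    [0.1,[0,0,0],-0.12],
    [0.1,[0,0,0],-0.12],
    [0.1,[0,0,0],-0.12],
    [0.1,[0,0,0],-0.12],
    [0.1,[0,0,0],-0.12],
  ],
)

```text
clock: 16.85
eef_pos: [411.8, 226.4, 167.0]
eef_rot: [-3.12, 0.018, -0.342]
wrist_force: [0.6, -1.1, -3.3]
finger_gap: 56.6
```

```bash
python3 look.py wrist w17;python3 ang.py pics/w17_W.npy 256 180 300 12
python3 - <<'E'
from h import *
s=manip.read_state()
for k in ['joints','eef_pos','eef_rot','wrist_force','moment']: print(k,np.round(s[k],3))
E
```

```text
16.85 [411.8 226.4 167. ] [-3.12   0.018 -0.342] 56.62064291447768
180 [422.4 256.1 166.5]
192 [422.3 254.7 191.6]
204 [420.5 249.5 193.3]
216 [418.5 244.  192.3]
228 [416.7 238.4 192.5]
240 [414.6 232.9 192.5]
252 [412.6 227.4 193. ]
264 [410.3 221.6 193.1]
276 [408.4 215.5 192.5]
288 [406.3 209.7 193.1]
joints [0.409 0.157 1.79  0.03  1.193 0.731]
eef_pos [411.825 226.435 166.915]
eef_rot [-3.12   0.018 -0.333]
wrist_force [-0.713 -0.557 -2.691]
moment [-0.048 -0.081 -0.052]
```

View pics/w17.png

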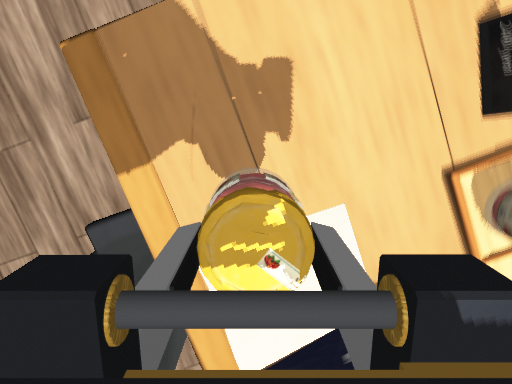

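Emit:
arm_command(
  steps=[
    [0.1,[1.3,0.5,0],0],
    [0.1,[2.7,1.08,0],0],
    [0.1,[2.7,1.08,0],0],
    [0.1,[2.7,1.08,0],0],
    [0.1,[2.7,1.08,0],0],
  ],
)

```text
clock: 17.32
eef_pos: [510.1, 138.9, 163.7]
eef_rot: [-3.12, 0.018, -0.351]
wrist_force: [-0.4, 0.7, -3.1]
finger_gap: 57.1
```

Emit:
arm_command(
  steps=[
    [0.1,[2.7,1.08,0],0],
    [0.1,[2.7,1.08,0],0],
    [0.1,[2.7,1.08,0],0],
    [0.1,[2.7,1.08,0],0],
    [0.1,[2.7,1.08,0],0],
  ],
)

```text
clock: 17.73
eef_pos: [618.5, 42.0, 159.9]
eef_rot: [-3.121, 0.018, -0.351]
wrist_force: [0.5, 0.5, -1.7]
finger_gap: 57.2
```

Emit:
arm_command(
  steps=[
    [0.1,[1.8,0.72,0],0],
    [0.1,[1.3,0.5,0],0],
    [0.1,[0,0,0],-0.1],
    [0.1,[0,0,0],-0.12],
    [0.1,[0,0,0],-0.1],
  ],
)

```text
clock: 18.15
eef_pos: [642.6, 20.9, 158.8]
eef_rot: [-3.116, 0.011, -0.026]
wrist_force: [-0.4, -0.1, -2.7]
finger_gap: 57.0
```

```bash
python3 look.py wrist w18;python3 ang.py pics/w18_W.npy 256 150 300 10; python3 look.py top t18;python3 - <<'E'
from h import *
s=manip.read_state()
for k in ['joints','eef_pos','eef_rot','wrist_force','moment']: print(k,np.round(s[k],3))
E
```

```text
18.15 [642.6  20.9 158.8] [-3.116  0.011 -0.026] 56.97242318778209
150 [641.8  57.9   8. ]
160 [641.5  48.3   8.5]
170 [642.7  52.4 115.5]
180 [642.9  52.6 158.5]
190 [643.4  51.3 180.6]
200 [643.3  47.3 184.8]
210 [643.2  42.5 184.4]
220 [643.1  37.7 184.5]
230 [643.   32.7 184.2]
240 [642.8  28.  184.9]
250 [642.7  23.  184.8]
260 [642.6  17.9 184.7]
270 [642.5  12.4 183.9]
280 [642.3   7.6 184.6]
290 [642.2   2.3 184.6]
18.2 [642.6  21.  158.9] [-3.116  0.011 -0.019] 57.307414246912266
joints [-0.035  0.551  1.277  0.026  1.325 -0.013]
eef_pos [642.544  21.112 158.982]
eef_rot [-3.116  0.011 -0.029]
wrist_force [ 0.062 -0.279 -2.32 ]
moment [-0.049 -0.138  0.017]
```

View pics/w18.png

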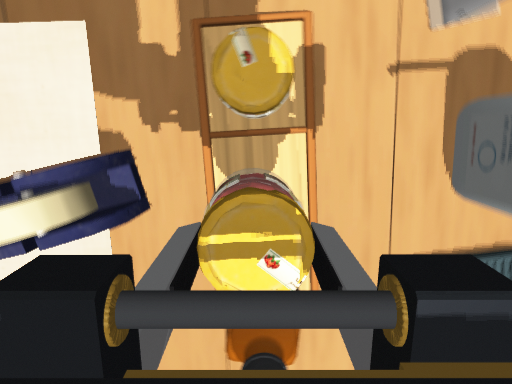

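Run:
```python
from h import *
W=np.load('pics/w18_W.npy')
def at(u,v): return np.nanmedian(W[v-1:v+2,u-1:u+2].reshape(-1,3),0).round(1)
for v in (150,165,180): 
    r=W[v,195:330]; m=(r[:,2]>11)&(r[:,2]<19); x=r[m]; print(v,x[:,0].min().round(1),x[:,0].max().round(1),x[:,1].mean().round(1))
for u in (230,260,290):
    r=W[120:145,u]; m=(r[:,2]>11)&(r[:,2]<19); print(u,r[m].mean(0).round(1))
```

```text
150 592.0 697.0 58.3
165 592.3 697.0 44.3
180 593.6 698.3 29.9
230 [618.   74.2  14.2]
260 [646.   74.8  13.6]
290 [673.9  75.5  13.8]
```

Emit:
arm_command(
  steps=[
    [0.1,[0.4,-0.2,1],0],
    [0.1,[0,0,2],0],
    [0.1,[0,0,2.2],0],
    [0.1,[0,0,2],0],
    [0.1,[0,0,0.8],0],
  ],
)

```text
clock: 18.67
eef_pos: [644.5, 25.5, 75.1]
eef_rot: [-3.116, 0.015, -0.032]
wrist_force: [-0.9, -0.1, -2.9]
finger_gap: 57.2
```

Emit:
arm_command(
  steps=[
    [0.1,[0,0,0.3],0],
    [0.1,[0,0,0],0],
  ],
)

```text
clock: 18.83
eef_pos: [645.8, 25.5, 75.4]
eef_rot: [-3.116, 0.011, -0.029]
wrist_force: [-0.5, -0.5, -2.4]
finger_gap: 57.0
```

```bash
python3 look.py wrist w19;python3 ang.py pics/w19_W.npy 256 150 300 12
```

```text
18.8333 [645.8  25.5  75.4] [-3.116  0.011 -0.029] 56.95856109498333
150 [646.1  68.3   8.3]
162 [645.9  59.8   8.6]
174 [646.1  55.8  42.6]
186 [646.5  54.7  79.9]
198 [646.7  52.8 101.4]
210 [646.5  47.1 101.1]
222 [646.3  41.4 101.1]
234 [646.2  35.4 101.1]
246 [646.   29.5 100.9]
258 [645.8  23.5 101.4]
270 [645.6  17.3 101. ]
282 [645.5  11.1 101.1]
294 [647.5  50.3 188.5]
```

View pics/w19.png

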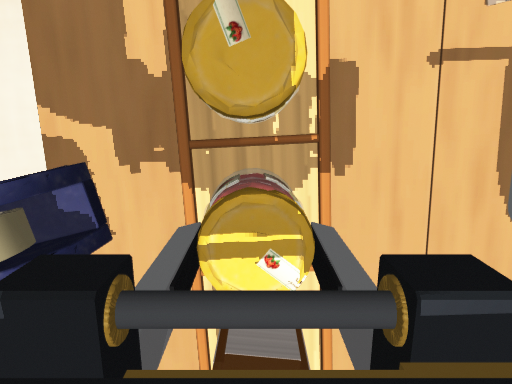

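Emit:
arm_command(
  steps=[
    [0.1,[0,0,0.3],0],
    [0.1,[0,0,0.2],0],
    [0.1,[0,0,0.1],0],
    [0.1,[0,0,0.1],0],
    [0.1,[0,0,0],0],
  ],
)

```text
clock: 19.3
eef_pos: [645.7, 25.5, 68.7]
eef_rot: [-3.116, 0.011, -0.028]
wrist_force: [0.2, 0.2, -4.0]
finger_gap: 57.4
```

Emit:
arm_command(
  steps=[
    [0.1,[0,0,0.1],0],
    [0.1,[0,0,0],0],
  ],
)

```text
clock: 19.47
eef_pos: [645.8, 25.5, 68.4]
eef_rot: [-3.116, 0.01, -0.028]
wrist_force: [-2.9, -0.7, 3.2]
finger_gap: 57.2
```

Emit:
arm_command(
  steps=[
    [0.1,[0,0,0],0],
    [0.7,[0,0,0],0],
    [0.75,[0,0,0],0],
    [0.8,[0,0,0],0],
    [0.8,[0,0,0],0],
  ],
  force=5,
)

```text
clock: 19.88
eef_pos: [645.8, 25.6, 67.6]
eef_rot: [-3.116, 0.01, -0.028]
wrist_force: [0.2, -0.6, -0.6]
finger_gap: 74.5
```

```bash
python3 look.py wrist w20;python3 ang.py pics/w20_W.npy 256 180 292 12
```

```text
19.8833 [645.8  25.6  67.6] [-3.116  0.01  -0.028] 74.46657761252709
180 [646.4  56.5  62.7]
192 [646.6  54.6  87.4]
204 [646.5  50.2  94. ]
216 [646.3  44.4  93.5]
228 [646.2  38.6  93.6]
240 [646.   32.5  93.1]
252 [645.8  26.4  92.9]
264 [645.7  20.7  93.8]
276 [645.5  14.1  92.9]
288 [645.3   8.   93.2]
```

Released and flat (lid at 93 mm). Withdraw straight up.

Emit:
arm_command(
  steps=[
    [0.8,[0,0,-1],0],
    [0.8,[0,0,-2.5],0],
    [0.8,[0,0,-3.5],0],
    [0.8,[0,0,-4],0],
    [0.8,[0,0,-4],0],
  ],
)

```text
clock: 20.35
eef_pos: [646.8, 21.6, 220.0]
eef_rot: [-3.116, 0.011, -0.028]
wrist_force: [0.5, 0.5, 0.2]
finger_gap: 75.3
```

Emit:
arm_command(
  steps=[
    [0.8,[-4,0,-1],0],
    [0.8,[-4,0,0],0],
    [0.8,[-4,0,0],0],
    [0.8,[-2,0,0],0],
    [0.8,[0,0,0],0],
  ],
)

```text
clock: 20.77
eef_pos: [504.8, 25.5, 230.8]
eef_rot: [-3.116, 0.009, -0.027]
wrist_force: [1.7, -0.6, 0.4]
finger_gap: 75.0
```

```bash
python3 look.py wrist w21;python3 look.py side s21;python3 look.py top t21
python3 - <<'E'
from h import *
for f in ('w21','t21'):
    W=np.load(f'pics/{f}_W.npy').reshape(-1,3)
    for n,(x,y,zr) in dict(jar=(646,26,(88,100)),cap=(647,-73,(160,185)),sj=(641,121,(88,100))).items():
        m=(np.hypot(W[:,0]-x,W[:,1]-y)<42)&(W[:,2]>zr[0])&(W[:,2]<zr[1]); p=W[m]
        if len(p)<10: print(f,n,len(p)); continue
        A=np.c_[p[:,:2]-p[:,:2].mean(0),np.ones(len(p))]; c=np.linalg.lstsq(A,p[:,2],rcond=None)[0]
        q=p[:,:2].astype(np.float32); print(f,n,len(p),cv2.minEnclosingCircle(q),c.round(3))
a=cv2.imread('pics/s21.png');cv2.imwrite('pics/s21c.png',cv2.resize(a[120:300,160:340],None,fx=3.3,fy=3.3))
E
```

```text
20.7667 [504.8  25.5 230.8] [-3.116  0.009 -0.027] 75.03132429351976
20.8167 [506.5  25.3 230.8] [-3.116  0.008 -0.027] 75.41461996583496
20.8667 [507.5  25.3 230.4] [-3.116  0.008 -0.028] 75.1269866432029
w21 jar 2918 ((642.3207397460938, 26.814760208129883), 28.873584747314453) [ 1.4000e-02 -1.0000e-02  9.3149e+01]
w21 cap 0
w21 sj 3454 ((641.9856567382812, 117.6080322265625), 28.59882926940918) [1.3000e-02 7.0000e-03 9.3171e+01]
t21 jar 25 ((664.959228515625, 24.802513122558594), 17.61573600769043) [-1.9000e-01  1.8000e-02  9.4095e+01]
t21 cap 84 ((645.4183959960938, -73.00972747802734), 15.37122631072998) [1.10000e-02 8.90000e-02 1.71928e+02]
t21 sj 143 ((645.481201171875, 116.36234283447266), 28.612504959106445) [-1.4000e-02  2.2000e-02  9.3397e+01]
```

View pics/s21c.png

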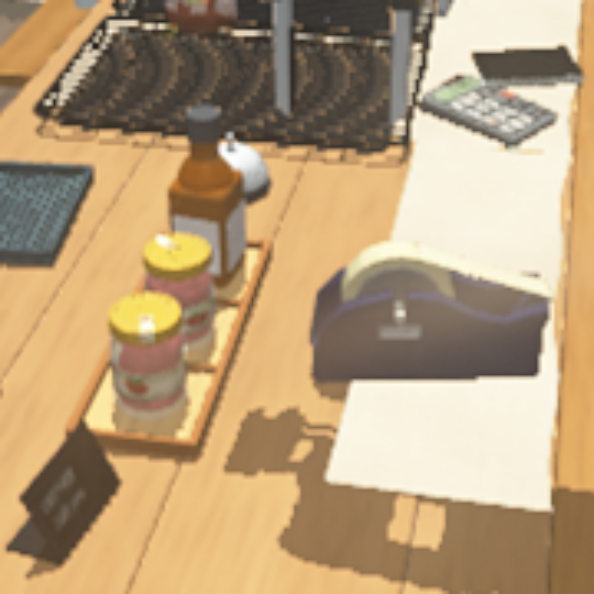

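View pics/t21.png

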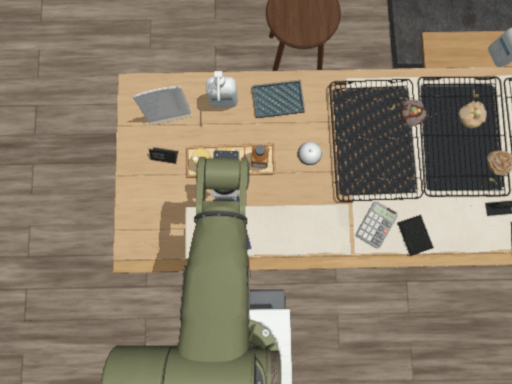

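Run:
```python
from h import *
for f in ('w11','t11','s21'):
    W=np.load(f'pics/{f}_W.npy').reshape(-1,3)
    m=(np.hypot(W[:,0]-647,W[:,1]+73)<25)&(W[:,2]>168)&(W[:,2]<180); p=W[m]
    A=np.c_[p[:,:2]-p[:,:2].mean(0),np.ones(len(p))]; print(f,len(p),cv2.minEnclosingCircle(p[:,:2].astype(np.float32)),np.linalg.lstsq(A,p[:,2],rcond=None)[0].round(3))
print(manip.sign_off())
```

```text
w11 1097 ((643.6686401367188, -72.57740020751953), 15.40221118927002) [-2.10000e-02  1.00000e-03  1.73271e+02]
t11 0 ((0.0, 0.0), 0.0) [0. 0. 0.]
s21 45 ((643.0670166015625, -70.1893310546875), 16.735816955566406) [-2.10000e-02 -1.50000e-02  1.69769e+02]
the job is handed in; nothing more can be done
None<stdin>:5: RuntimeWarning: Mean of empty slice.
  ret = um.true_divide(
```

Both fallen items now stand upright in their bays: the jam jar in the middle bay and the syrup bottle in the empty end bay. I handed the job in just under 21 s into the 64 s limit. I gripped each near its top with 6 N, swung it upright on its base edge on the counter, then carried it over at 15 N. I lowered each one in 1 mm steps at the end; the last force readings before I let go were about 2–3 N upward.

**Last checks:**
- **Jar:** within about 5 mm of the bay centre, lid top level at 93 mm, which is the right height for standing flat on the floor.
- **Bottle:** about 5 mm or less from the bay centre, cap top level at 173 mm in the wrist camera (tilt about 1°).
- **Everything else:** the standing jar is still upright, and nothing else looks moved. I checked the bystanders by eye in the pictures and did not measure them.

**What went wrong or disagreed:**
- **First bottle grip:** holding it by the body, it would not swing, so I set it down and regripped on the cap.
- **Joint 6 limit:** it briefly read 2.554 rad against its 2.55 limit while I was raising the jar. I backed off at once, but that could count as passing the range. It also left the tool tilted about 1.6° for the rest of the job.
- **Cap tilt:** the final top-camera check gave 0.09 rad for the bottle's cap, but from only 84 points. The wrist camera and a small side-camera sample both gave about 0.02 rad, and I trusted those. The wrist reading was taken just after I set the bottle down, so it is not from the final view.

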